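# Lock the two open clips of a clip-lock fittings box

### The arm

A 6-joint arm with a two-finger parallel gripper is mounted at the origin on the work surface. World frame = base frame: x ahead of the robot, y to its left, z up, the work surface at z = 0. Lengths are in mm, angles in rad, forces in N, time in s.
With the tool pointing down it reaches from about 275 to 725 mm from the base axis. Payload 5.6 kg.
Tool frame: the origin (TCP) lies midway between the tips of the shut fingers; the grasp point (between the pads) lies 19 mm behind it; x points along the fingers, y is the direction in which the jaws open and shut, and the axes are right-handed (so a half turn about x gives the same grasp; the last joint's range is limited). The gripper opens to 85 mm and grips with 20 to 120 N. Pads are 22 mm wide; open, the fingers measure 114 mm over their backs; the gripper's body (76 mm by 85 mm) begins 54 mm behind the grasp point. The pads swing forward as they close: fully open they stand 13 mm farther back than shut.
Start: joints at [-1.021, 0.255, 0.108, 0, -1.424, -0.285], TCP at [143.964, -530.818, 231.283] pointing down, gripper open.
Joint ranges: [-2.95, 2.95], [-1.21, 1.97], [-1.09, 1.5], [-2.87, 1.71], [-2.94, -0.07], [-3.05, 3.05]. Speed limits (rad/s): [2.57, 2.57, 3.14, 3.14, 3.14, 3.14].

### API

Orientations are given as [roll, pitch, yaw] about the fixed x, y, z axes, in that order (R = Rz(yaw) Ry(pitch) Rx(roll)).
In Python, from plant import read_state, vision, job, boxes_of, place_of gives the robot as it stands.
- The arm moves only by the tool carry_out, never from a script. Its argument "plan" is a list of rows, each an object of numbers: "tx", "ty", "tz": the shift along the tool's x, y, z normalised to -1 to 1, where 1 is 120 mm; "yaw": the turn about the tool's x normalised to -1 to 1, where 1 is 180 degrees. A call has 1 to 12 rows; each row is the pose to reach, as a shift and turn from the pose measured when the call began, along the tool's axes at that moment, turning the shorter way round; what a row does not reach only later rows make up. A row lasts 1/8 s, in which the tool goes at most 62.5 mm and 10.7 degrees, less where a joint would pass 70% of its speed; a pose out of reach is approached as far as the arm can. A call with a number of a shift or a turn outside -1 to 1 is refused whole. A call with a gripper value outside its range is refused whole. "claw" is the closure, from -1 (fully open) to 1 (shut), so that 0 is half open, set as the call begins (left out, the last holds). The fingers move at their own pace and stop on an object; "grip_force" is the grip in N (left out, the last holds). Time passes only in rows, so rows that repeat a pose let the fingers close. It gives the time, the measured TCP pose, the force and the opening at its end, in the units of the state.
- read_state(): the state, without advancing time (a new reading comes with each control period).
- vision.camera(name): name is "scene" or "top"; returns a dict with "image" (480x640x3 uint8, red, green, blue), "z_map" (480x640 float32, mm along the optical axis (not along the pixel's ray), 0 where there is no reading), "vertical_fov" (degrees; the focal length in pixels is half the picture's height over the tangent of half this angle, whatever the lens; pixels are square), "cx", "cy" (the principal point, pixels), "world_to_cam" (4x4, takes a point from world to camera coordinates). Camera axes: x right, y up, looking along -z (the intrinsics and any distortion apply to the point x, -y, -z); pixel columns grow to the right and rows downward; lengths in mm; the calibration is good to about 2 mm. A picture is of the moment at which its call begins.
- job.finish_job(): hands the job in, once; it reports no verdict.
Trained networks look in a picture, given as the dict that the camera call returned (one of the last four; its "shot" number tells which), for a name from the list of things; names that differ only in an ending like _2 or _b are one class to them, and where a whole thing is asked for, a point or a joint stands for the part that bears it (a point fixed in the world has none). Each returns a list of dicts, best first, with "confidence" (0 to 1); they miss things now and then, are a little off and sometimes report something else, mostly with a low value. They report only what shows in the picture. A call takes as long as a camera call.
- boxes_of(picture, label): "position" ([column, row] in pixels, amid what is visible of it).
- place_of(picture, label): "position" ([column, row] in pixels: a listed point, or the origin of a listed thing).
The state is a dict: "clock": time; "q": joint angles; "dq": joint speeds; "joint_torque": joint torques, N m; "tool_pos": TCP position; "eef_rot": TCP orientation; "ft_force": force on the tool from outside, world axes, zero at the start; "moment": the same for the moment, N m; "grip_width": finger opening in mm.
Only numpy, scipy, OpenCV 4.12 (cv2) and the standard library are available. Lean on these libraries where they do the work, as an engineer would, in place of code of your own. Each camera call takes 0.05 s, during which the arm holds its last target. There are 200 camera calls.

### The job

The box of spare fittings has its lid on, but its two long-side clips still stand open. Fold each of them down over the edge and press it in until its bead tucks under the rim's lip and it stays shut by itself, like the clips at the ends. Push only: do not lift, tip or shove the box, and leave the other things on the cart where they are.

Things in the scene. Friction and masses are not known exactly. Their poses are not given: they have to be found in the camera images.
- box: Clear clip-lock box of brass fittings, off-white lid, green clips; 3 kg, loose on the cart. 188 (x) x 116 (y) x 82 mm high without its long-side clips. Origin: centre of underside; x along its length, z up. Its rim has a springy round down-turned lip, 60 mm up, out to y = +-60.5 mm; the lid above reaches +-56.5 mm. The end clips (x = +-95 mm) are shut and fixed: they show how a shut clip looks.
- clip_left (a joint): Angle (rad) of the green clip on the box's +y side: 0 = shut, hanging straight down, bead under the lip; 1.57 = level, straight out; 2.6 = stop, leaning over the lid. Starts at 1.3 to 2.3, held by a weak spring and friction (3 N at its edge moves it). At about 0.45 its bead meets the lip; 4 to 9 N pressed inwards near its free edge snaps it on to 0 +-0.05. Not snapped, it springs open.
- clip_right (a joint): The same kind of clip on the box's -y side, with the same meaning of the values and the same behaviour.
- clip_left_hinge (a point): Middle of the left clip's hinge axis, which runs along the box's x: x = 0, y = +59, z = 76 mm in the box's frame.
- clip_right_hinge (a point): Middle of the right clip's hinge axis: x = 0, y = -59, z = 76 mm in the box's frame.
- clip_left_edge (a point): Middle of the left clip's free edge, 42 mm from the hinge axis. The clip is a flat flap 76 mm long (box's x) and 3 mm thick, with its bead 18 mm from the axis. Shut, its outer face stands at y = +64 mm in the box's frame and this edge is 34 mm above the cart.
- clip_right_edge (a point): The same on the right clip; shut, its outer face stands at y = -64 mm in the box's frame.
- tip_rack: Blue pipette-tip rack 122 x 83 x 62 mm, loose, 0.25 kg, on the box's -y side. Origin: centre of its underside. Leave alone.
- bottle: White bottle with blue cap, 56 mm diameter, 130 mm tall, loose, on the box's +y side. Origin: centre of its underside. Leave alone.
- jar: Small amber jar with black lid, 52 mm diameter, 55 mm tall, loose, beyond the box's +x end. Origin: centre of its underside. Leave alone.
- screwdriver: Screwdriver with red handle, 190 mm long, lying loose off the box's -x end, roughly across the box's length; its own x runs from handle to tip. Origin: on its underside. Leave alone.

How it is judged:
By the outcome, as a careful person would: the job done as asked, in the order asked, and still so for the second after the job is handed in, with the robot touching nothing.
It also fails if it takes over 42 s, if anything falls off the work surface, if the arm or the gripper's body presses on something with over 40 N, if the wrist force passes 120 N, or if a joint passes its speed limit or range.

## Working session

There is one attempt and no reset: what is moved stays moved. The work goes in short steps, Python scripts to look and compute and a tool call to move; the robot and the scene stay as the last step left them, time stands still between calls to the robot, and variables do not carry over. Pictures are saved under pics/ and viewed, about 8 in all and at most 12, crops included, and the job is handed in when it is done.

Besides the shell and the picture viewer there is one more tool, called after "Request:" as name([rows], argument=value, ...), one row to a line, values as JSON. carry_out: Moves the arm, as the interface text tells. Its arguments: {"type":"object","properties":{"plan":{"type":"array"},"claw":{"type":"number"},"grip_force":{"type":"number"}},"required":["plan"]}

```bash
ls; mkdir -p pics; cat > h.py <<'E'
import numpy as np, cv2
from plant import read_state, vision, job, boxes_of, place_of
def f(p): return 240/np.tan(np.radians(p["vertical_fov"])/2)
def world(p,uv,z=None):
    """pixel -> world; z: known height, else z_map"""
    F=f(p); T=np.linalg.inv(p["world_to_cam"]); u,v=uv
    d=np.array([(u-p["cx"])/F,-(v-p["cy"])/F,-1.])
    if z is None:
        m=p["z_map"][int(round(v))-1:int(round(v))+2,int(round(u))-1:int(round(u))+2]
        return (T@np.r_[d*np.median(m[m>0]),1])[:3]
    r=T[:3,:3]@d; o=T[:3,3]; return o+r*(z-o[2])/r[2]
def cloud(p):
    F=f(p); T=np.linalg.inv(p["world_to_cam"]); v,u=np.mgrid[:480,:640]; Z=p["z_map"]
    P=np.stack([(u-p["cx"])/F*Z,-(v-p["cy"])/F*Z,-Z],-1)@T[:3,:3].T+T[:3,3]
    P[Z<=0]=np.nan; return P
def save(p,n,c=None,s=1):
    im=p["image"][...,::-1]
    if c: im=im[c[1]:c[3],c[0]:c[2]]
    cv2.imwrite("pics/"+n,cv2.resize(im,None,fx=s,fy=s))
E
python3 - <<'E'
from h import *
print(read_state())
for c in ["top","scene"]:
    p=vision.camera(c); save(p,c+"0.png"); print(c,[ (k,v) for k,v in p.items() if k not in("image","z_map")])
    for n in ["box","clip_left_hinge","clip_right_hinge","clip_left_edge","clip_right_edge","tip_rack","bottle","jar","screwdriver"]:
        for r in place_of(p,n)[:2]:
            try: w=world(p,r["position"]).round(0)
            except Exception as e: w=None
            print(n,np.round(r["position"]),round(r["confidence"],2),w)
E
```

```text
pics
{'clock': 0.0, 'q': array([-1.02138990e+00,  2.55763426e-01,  1.06980336e-01, -4.73755827e-04,
       -1.42388240e+00, -2.84654470e-01]), 'dq': array([ 0.00032347, -0.00081786,  0.00154388, -0.00015926, -0.00051123,
        0.00277171]), 'joint_torque': array([ 1.53852408e-03, -3.86631668e+01,  2.37941587e+01,  5.36516100e+00,
       -6.16461257e-03, -5.55774861e-06]), 'tool_pos': array([ 143.87227517, -530.33236772,  230.37769336]), 'eef_rot': array([1.60985413, 1.56886932, 1.8745363 ]), 'ft_force': array([-0.26619674,  0.56323818, -0.74913614]), 'moment': array([-0.03363885, -0.02413571, -0.025315  ]), 'grip_width': 85.513715079544}
top [('vertical_fov', 51.44997766274415), ('cx', 317.8736187552731), ('cy', 242.30435290396886), ('world_to_cam', array([[ 8.37937218e-03, -9.99855959e-01, -1.47596263e-02,
         5.34437822e+01],
       [ 9.85407488e-01,  5.74709269e-03,  1.70114823e-01,
        -5.64120735e+02],
       [-1.70005495e-01, -1.59697017e-02,  9.85313707e-01,
        -8.85237781e+02],
       [ 0.00000000e+00,  0.00000000e+00,  0.00000000e+00,
         1.00000000e+00]
[... 865 characters left out ...]
236e+02],
       [ 6.37779744e-01,  4.29144735e-01,  6.39587206e-01,
        -1.28009605e+03],
       [ 0.00000000e+00,  0.00000000e+00,  0.00000000e+00,
         1.00000000e+00]])), ('shot', 2)]
box [297. 242.] 0.64 [548.  -1.  62.]
clip_left_hinge [317. 230.] 0.93 [517.  25.  82.]
clip_right_hinge [281. 202.] 0.89 [478. -95.  80.]
clip_right_hinge [315. 225.] 0.56 [502.   9.  78.]
clip_left_edge [327. 232.] 0.8 [515.  46.  86.]
clip_right_edge [266. 195.] 0.53 [ 385. -218.    1.]
tip_rack [243. 192.] 0.9 [ 439. -243.   27.]
bottle [370. 300.] 0.56 [559. 173.  14.]
jar [206. 262.] 0.74 [ 669. -132.   27.]
jar [266. 197.] 0.16 [ 472. -141.   71.]
screwdriver [367. 226.] 0.87 [346.  46.  -0.]
```

View pics/top0.png

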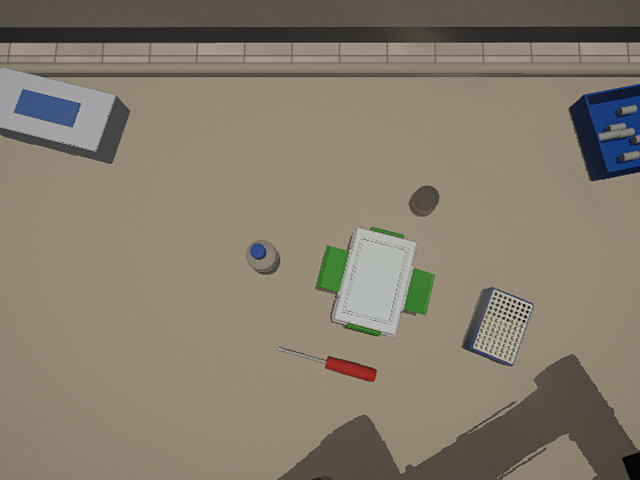

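View pics/scene0.png

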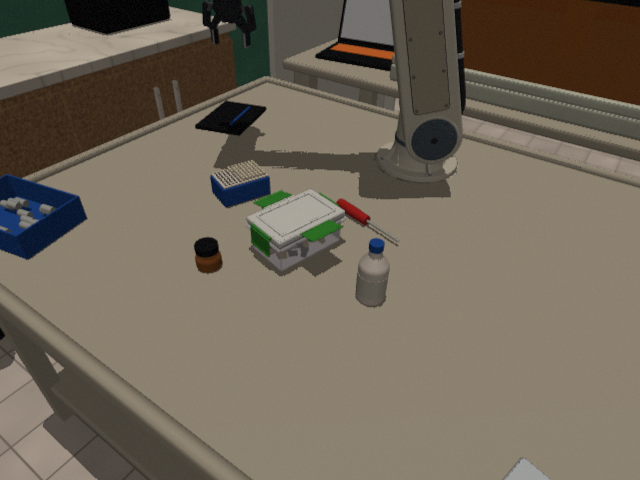

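```bash
python3 - <<'E'
from h import *
for c in ["top","scene"]:
    p=vision.camera(c); P=cloud(p); hsv=cv2.cvtColor(p["image"],cv2.COLOR_RGB2HSV)
    Q=P.reshape(-1,3); H=hsv.reshape(-1,3)
    ok=np.isfinite(Q[:,0])&(abs(Q[:,0]-490)<150)&(abs(Q[:,1]+45)<150)
    # lid plane: white at 75-88 high
    L=ok&(H[:,1]<50)&(H[:,2]>120)&(Q[:,2]>70)&(Q[:,2]<92)&(Q[:,1]<90)
    r=cv2.minAreaRect(Q[L][:,:2].astype(np.float32)); print(c,"lid",L.sum(),r,np.median(Q[L][:,2]))
    g=ok&(H[:,0]>35)&(H[:,0]<90)&(H[:,1]>80)&(Q[:,2]>15)
    m=g.reshape(480,640).astype(np.uint8); n,lab,st,ce=cv2.connectedComponentsWithStats(m)
    for i in range(1,n):
        if st[i,4]<40: continue
        q=P[lab==i]; print(st[i],q.mean(0).round(),q.min(0).round(),q.max(0).round(),[np.round(x,1) for x in cv2.minAreaRect(q[:,:2].astype(np.float32))])
E
```

```text
top lid 6169 ((490.8189392089844, -46.838623046875), (119.2922134399414, 172.5026397705078), 75.61719512939453) 79.89555223205207
[371 227  33  11 109] [578. -69.  77.] [569. -98.  69.] [589. -39.  82.] [array([578.7, -68.7]), array([60. ,  8.1]), np.float64(76.9)]
[316 245  33  47 966] [511.  31.  84.] [471.   2.  76.] [552.  59.  91.] [array([510.9,  30.7]), array([41.3, 75.8]), np.float64(76.1)]
[404 269  31  46 927] [ 471. -124.   75.] [ 431. -153.   66.] [511. -96.  83.] [array([ 471.5, -124.5]), array([40.7, 75.8]), np.float64(75.5)]
[346 323  35  13 181] [404. -24.  74.] [394. -54.  35.] [415.   6.  82.] [array([403.8, -23.7]), array([61.4,  8.6]), np.float64(76.0)]
scene lid 2732 ((492.64447021484375, -46.725135803222656), (118.8560562133789, 173.34327697753906), 75.280517578125) 79.78172600100652
[254 190  38  19 289] [ 475. -124.   76.] [ 431. -152.   66.] [512. -95.  82.] [array([ 472.5, -123.5]), array([43.5, 75.4]), np.float64(76.2)]
[301 220  42  22 436] [513.  32.  83.] [426.   1.  31.] [552.  60.  90.] [array([489.6,  31.8]), array([ 52. , 119.2]), np.float64(76.6)]
[250 223  21  34 388] [582. -67.  58.] [ 564. -103.   31.] [592. -38.  80.] [array([577.3, -70.2]), array([70.3, 13.7]), np.float64(73.7)]
```

The box centre is about (491, -46.5) with yaw about -14.4°. Top view: the left clip is at pixel (332,270), tilted up at about 1.9 rad, and the right clip is at (420,292), at about 1.3 rad. Both end clips are shut. Next I compute the waypoints.

```bash
cat >> h.py <<'E'
from scipy.spatial.transform import Rotation as Rot
C=np.array([491.3,-46.6]); A=np.radians(-14.3); BX=np.array([np.cos(A),np.sin(A)]); BY=np.array([-np.sin(A),np.cos(A)])
def tool(): 
    s=read_state(); return s,Rot.from_euler("xyz",s["eef_rot"]).as_matrix()
def rows(pts,target_yaw=False):
    """box-frame TCP points (x,y,z above cart) -> tx,ty,tz rows"""
    s,R=tool()
    for q in pts:
        w=np.r_[C+BX*q[0]+BY*q[1],q[2]]; d=R.T@(w-s["tool_pos"])/120
        print(np.round(q,1),dict(zip(("tx","ty","tz"),d.round(3).tolist())))
def boxpose():
    s,R=tool(); d=s["tool_pos"][:2]-C
    print("clock",round(s["clock"],2),"box-frame TCP",(d@BX).round(1),(d@BY).round(1),s["tool_pos"][2].round(1),"F",s["ft_force"].round(1),"Fbox y",(s["ft_force"][:2]@BY).round(1))
E
python3 - <<'E'
from h import *
s,R=tool(); print(R.round(3)); boxpose()
# yaw so that tool z || +-BY
for sg in(1,-1):
    v=R.T@np.r_[sg*BY,0]; a=np.degrees(np.arctan2(-v[1],v[2])); print(sg,"turn about tool x deg",a,a/180)
rows([(0,0,230),(0,103,180),(0,103,105)])
E
```

```text
[[ 0.    -0.262  0.965]
 [-0.     0.965  0.262]
 [-1.    -0.     0.   ]]
clock 1.1 box-frame TCP -217.0 -555.0 231.3 F [-0.2  0.5 -0. ] Fbox y 0.4
1 turn about tool x deg -60.52884119765395 -0.3362713399869664
-1 turn about tool x deg 119.47115880234605 0.6637286600130337
[  0   0 230] {'tx': 0.011, 'ty': 3.137, 'tz': 3.85}
[  0 103 180] {'tx': 0.427, 'ty': 3.884, 'tz': 4.272}
[  0 103 105] {'tx': 1.052, 'ty': 3.884, 'tz': 4.272}
```

Request:
carry_out([
  {"ty":0.7,"tz":1,"yaw":-0.336},
  {"ty":0.7,"tz":1,"yaw":-0.336},
  {"ty":0.7,"tz":1,"yaw":-0.336},
  {"ty":0.7,"tz":1,"yaw":-0.336},
  {"ty":0.7,"tz":1,"yaw":-0.336},
  {"ty":0.7,"tz":1,"yaw":-0.336},
  {"ty":0.7,"tz":1,"yaw":-0.336},
  {"ty":0.7,"tz":1,"yaw":-0.336},
], claw=1)

```text
schema error: expected keys tx, ty, tz, yaw
```

```bash
python3 - <<'E'
from h import *
s,R=tool(); print(R.round(3)); boxpose(); rows([(0,-103,150)]); print(s["grip_width"])
E
```

```text
[[ 0.    -0.262  0.965]
 [-0.     0.965  0.262]
 [-1.    -0.     0.   ]]
clock 1.1 box-frame TCP -217.0 -555.0 231.3 F [-0.2  0.5 -0. ] Fbox y 0.4
[   0 -103  150] {'tx': 0.677, 'ty': 2.39, 'tz': 3.427}
85.303272891818
```

Request:
carry_out([
  {"tx":0,"ty":0.7,"tz":1,"yaw":-0.336},
  {"tx":0,"ty":0.7,"tz":1,"yaw":-0.336},
  {"tx":0,"ty":0.7,"tz":1,"yaw":-0.336},
  {"tx":0,"ty":0.7,"tz":1,"yaw":-0.336},
  {"tx":0,"ty":0.7,"tz":1,"yaw":-0.336},
  {"tx":0,"ty":0.7,"tz":1,"yaw":-0.336},
  {"tx":0,"ty":0.7,"tz":1,"yaw":-0.336},
  {"tx":0,"ty":0.7,"tz":1,"yaw":-0.336},
], claw=1)

```text
clock: 2.1
tool_pos: [237.8, -418.3, 231.3]
eef_rot: [-1.444, 1.571, -0.126]
ft_force: [0.3, -0.1, 0.1]
grip_width: -0.0
```

```bash
python3 - <<'E'
from h import *
s,R=tool(); print(R.round(3)); boxpose(); rows([(0,-103,150)]); print(s["grip_width"])
E
```

```text
[[ 0.    -0.968  0.25 ]
 [-0.     0.25   0.968]
 [-1.    -0.     0.   ]]
clock 2.1 box-frame TCP -153.9 -422.8 231.3 F [ 0.3 -0.1  0.1] Fbox y -0.1
[   0 -103  150] {'tx': 0.678, 'ty': -1.274, 'tz': 2.669}
-0.000774726286602175
```

Aligned: tool z = box +y and tool y = box -x.

Request:
carry_out([
  {"tx":0,"ty":-0.5,"tz":1,"yaw":0},
  {"tx":0,"ty":-0.5,"tz":1,"yaw":0},
  {"tx":0,"ty":-0.5,"tz":1,"yaw":0},
])

```text
clock: 2.48
tool_pos: [327.7, -315.0, 231.4]
eef_rot: [-1.079, 1.57, 0.242]
ft_force: [0.3, -0.4, -0.8]
grip_width: -0.0
```

Request:
carry_out([
  {"tx":0,"ty":-0.5,"tz":1,"yaw":0},
  {"tx":0,"ty":-0.5,"tz":1,"yaw":0},
  {"tx":0,"ty":-0.5,"tz":1,"yaw":0},
])

```text
clock: 2.85
tool_pos: [417.0, -211.8, 231.3]
eef_rot: [-0.778, 1.57, 0.545]
ft_force: [-1.1, -1.0, -0.0]
grip_width: -0.1
```

```bash
python3 - <<'E'
from h import *
s,R=tool(); boxpose()
th=[1.4,1.2,1.0,.8,.65]
pts=[(0,-103,150),(0,-103,95)]+[(0,-(59+36*np.sin(t)+5*np.cos(t)+11),76-36*np.cos(t)+5*np.sin(t)) for t in th]
rows(pts+[(0,-98,34)])
E
```

```text
clock 2.85 box-frame TCP -31.2 -178.5 231.3 F [-1.1 -1.  -0. ] Fbox y -1.3
[   0 -103  150] {'tx': 0.678, 'ty': -0.26, 'tz': 0.628}
[   0 -103   95] {'tx': 1.136, 'ty': -0.26, 'tz': 0.628}
[   0.  -106.3   74.8] {'tx': 1.305, 'ty': -0.26, 'tz': 0.6}
[   0.  -105.4   67.6] {'tx': 1.365, 'ty': -0.26, 'tz': 0.608}
[   0.  -103.    60.8] {'tx': 1.422, 'ty': -0.26, 'tz': 0.628}
[  0.  -99.3  54.5] {'tx': 1.474, 'ty': -0.26, 'tz': 0.659}
[  0.  -95.8  50.4] {'tx': 1.508, 'ty': -0.26, 'tz': 0.688}
[  0 -98  34] {'tx': 1.645, 'ty': -0.26, 'tz': 0.669}
```

Request:
carry_out([
  {"tx":0.3,"ty":-0.26,"tz":0.62,"yaw":0},
  {"tx":0.8,"ty":-0.26,"tz":0.62,"yaw":0},
  {"tx":1,"ty":-0.26,"tz":0.62,"yaw":0},
  {"tx":1,"ty":-0.26,"tz":0.62,"yaw":0},
])

```text
clock: 3.35
tool_pos: [463.4, -147.9, 109.1]
eef_rot: [1.744, 1.565, 3.065]
ft_force: [-0.1, -1.0, 1.1]
grip_width: 0.0
```

```bash
python3 - <<'E'
from h import *
s,R=tool(); boxpose()
th=[1.4,1.2,1.0,.8,.65]
pts=[(0,-103,95)]+[(0,-(59+36*np.sin(t)+5*np.cos(t)+11),76-36*np.cos(t)+5*np.sin(t)) for t in th]
rows(pts+[(0,-94,34)])
save(vision.camera("scene"),"s1.png",(180,120,400,300),3)
E
```

```text
clock 3.35 box-frame TCP -2.0 -105.0 109.1 F [-0.1 -1.   1.1] Fbox y -1.0
[   0 -103   95] {'tx': 0.117, 'ty': -0.018, 'tz': 0.017}
[   0.  -106.3   74.8] {'tx': 0.285, 'ty': -0.019, 'tz': -0.011}
[   0.  -105.4   67.6] {'tx': 0.345, 'ty': -0.019, 'tz': -0.003}
[   0.  -103.    60.8] {'tx': 0.402, 'ty': -0.019, 'tz': 0.017}
[  0.  -99.3  54.5] {'tx': 0.455, 'ty': -0.02, 'tz': 0.048}
[  0.  -95.8  50.4] {'tx': 0.489, 'ty': -0.02, 'tz': 0.078}
[  0 -94  34] {'tx': 0.625, 'ty': -0.021, 'tz': 0.092}
```

View pics/s1.png

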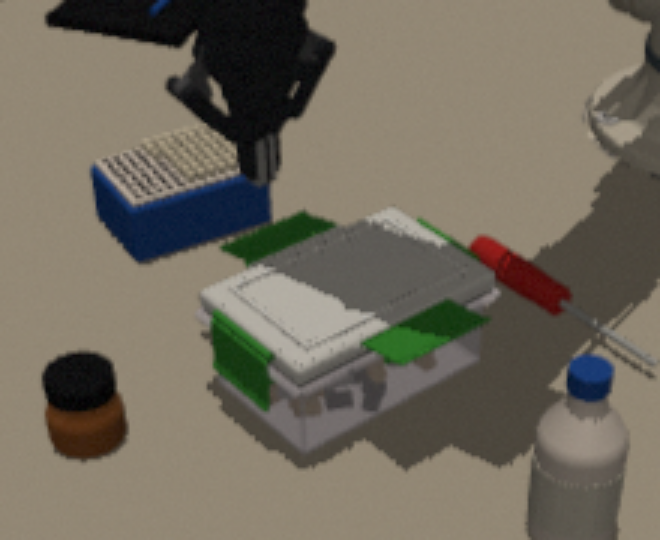

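The shut fingertips (crop (262,165)) hang above the right clip (280,235). The body is clear of the lid and the rack. Now I fold the clip down.

Request:
carry_out([
  {"tx":0.12,"ty":-0.02,"tz":0.01,"yaw":0},
  {"tx":0.2,"ty":-0.02,"tz":0,"yaw":0},
  {"tx":0.285,"ty":-0.02,"tz":-0.01,"yaw":0},
  {"tx":0.345,"ty":-0.02,"tz":0,"yaw":0},
  {"tx":0.4,"ty":-0.02,"tz":0.02,"yaw":0},
  {"tx":0.455,"ty":-0.02,"tz":0.05,"yaw":0},
  {"tx":0.49,"ty":-0.02,"tz":0.08,"yaw":0},
  {"tx":0.56,"ty":-0.02,"tz":0.085,"yaw":0},
  {"tx":0.62,"ty":-0.02,"tz":0.09,"yaw":0},
  {"tx":0.62,"ty":-0.02,"tz":0.09,"yaw":0},
])

```text
clock: 4.65
tool_pos: [469.3, -138.5, 36.2]
eef_rot: [1.955, 1.568, -3.007]
ft_force: [0.2, -0.7, 0.1]
grip_width: 0.0
```

```bash
python3 - <<'E'
from h import *
s,R=tool(); boxpose()
rows([(0,-y,34) for y in (88,84,80,77,76,75)])
save(vision.camera("scene"),"s2.png",(180,120,400,300),3)
E
```

```text
clock 4.65 box-frame TCP 1.4 -94.5 36.2 F [ 0.2 -0.7  0.1] Fbox y -0.6
[  0 -88  34] {'tx': 0.018, 'ty': 0.012, 'tz': 0.054}
[  0 -84  34] {'tx': 0.018, 'ty': 0.012, 'tz': 0.087}
[  0 -80  34] {'tx': 0.018, 'ty': 0.012, 'tz': 0.121}
[  0 -77  34] {'tx': 0.018, 'ty': 0.012, 'tz': 0.146}
[  0 -76  34] {'tx': 0.018, 'ty': 0.012, 'tz': 0.154}
[  0 -75  34] {'tx': 0.018, 'ty': 0.012, 'tz': 0.162}
```

View pics/s2.png

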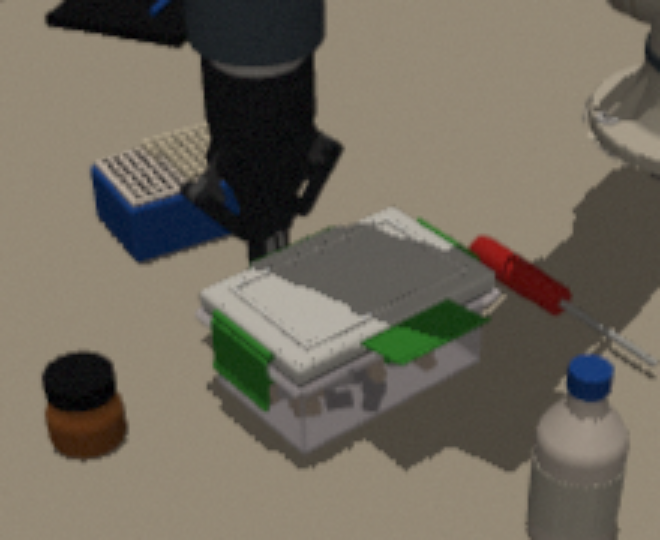

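The right clip is folded down out of sight behind the lid, with the fingers outside it at (270,245). Now I press inwards in stages.

Request:
carry_out([
  {"tx":0.01,"ty":0.01,"tz":0.04,"yaw":0},
  {"tx":0.01,"ty":0.01,"tz":0.07,"yaw":0},
  {"tx":0.01,"ty":0.01,"tz":0.1,"yaw":0},
  {"tx":0.01,"ty":0.01,"tz":0.11,"yaw":0},
  {"tx":0.01,"ty":0.01,"tz":0.11,"yaw":0},
])

```text
clock: 5.32
tool_pos: [471.6, -125.2, 35.4]
eef_rot: [1.865, 1.568, -3.097]
ft_force: [-1.0, -0.7, -0.2]
grip_width: 0.1
```

```bash
python3 - <<'E'
from h import *
boxpose()
rows([(0,-y,34) for y in (77,75)])
E
```

```text
clock 5.33 box-frame TCP 0.3 -81.0 35.4 F [-1.  -0.7 -0.2] Fbox y -0.9
[  0 -77  34] {'tx': 0.012, 'ty': 0.003, 'tz': 0.033}
[  0 -75  34] {'tx': 0.012, 'ty': 0.003, 'tz': 0.05}
```

Request:
carry_out([
  {"tx":0.01,"ty":0,"tz":0.02,"yaw":0},
  {"tx":0.01,"ty":0,"tz":0.03,"yaw":0},
  {"tx":0.01,"ty":0,"tz":0.03,"yaw":0},
])

```text
clock: 5.7
tool_pos: [472.8, -121.4, 34.2]
eef_rot: [1.732, 1.569, 3.054]
ft_force: [-0.1, -1.2, 0.1]
grip_width: 0.1
```

Request:
carry_out([
  {"tx":0,"ty":0,"tz":0.01,"yaw":0},
  {"tx":0,"ty":0,"tz":0.018,"yaw":0},
  {"tx":0,"ty":0,"tz":0.018,"yaw":0},
])

```text
clock: 6.08
tool_pos: [472.8, -120.6, 34.2]
eef_rot: [2.382, 1.567, -2.58]
ft_force: [-1.2, -7.6, -0.8]
grip_width: -0.0
```

```bash
python3 - <<'E'
from h import *
boxpose()
rows([(0,-y,34) for y in (75,73,71)])
E
```

```text
clock 6.08 box-frame TCP 0.4 -76.3 34.2 F [-1.2 -7.6 -0.8] Fbox y -7.7
[  0 -75  34] {'tx': 0.002, 'ty': 0.003, 'tz': 0.011}
[  0 -73  34] {'tx': 0.002, 'ty': 0.003, 'tz': 0.028}
[  0 -71  34] {'tx': 0.002, 'ty': 0.003, 'tz': 0.044}
```

Request:
carry_out([
  {"tx":0,"ty":0,"tz":-0.1,"yaw":0},
  {"tx":-0.2,"ty":0,"tz":-0.25,"yaw":0},
  {"tx":-0.6,"ty":0,"tz":-0.25,"yaw":0},
  {"tx":-1,"ty":0,"tz":0,"yaw":0},
  {"tx":-1,"ty":0,"tz":0.5,"yaw":0},
  {"tx":-1,"ty":0,"tz":1,"yaw":0},
  {"tx":-1,"ty":0,"tz":1,"yaw":0},
])

```text
clock: 6.95
tool_pos: [503.7, -1.0, 153.8]
eef_rot: [2.127, 1.568, -2.83]
ft_force: [0.6, -0.7, 0.1]
grip_width: 0.3
```

Request:
carry_out([
  {"tx":0,"ty":0,"tz":0.4,"yaw":0},
  {"tx":0,"ty":0,"tz":0.8,"yaw":0},
  {"tx":0,"ty":0,"tz":1,"yaw":0},
])

```text
clock: 7.32
tool_pos: [533.1, 116.6, 153.5]
eef_rot: [1.986, 1.568, -2.971]
ft_force: [-0.0, 0.8, 0.2]
grip_width: -0.2
```

```bash
python3 - <<'E'
from h import *
boxpose()
rows([(0,103,150)])
t=vision.camera("top"); save(t,"t3.png",(290,200,490,350),3)
P=cloud(t); hsv=cv2.cvtColor(t["image"],cv2.COLOR_RGB2HSV)
m=(hsv[...,0]>35)&(hsv[...,0]<90)&(hsv[...,1]>80)&(P[...,2]>15)&(abs(P[...,0]-490)<150)
n,lab,st,ce=cv2.connectedComponentsWithStats(m.astype(np.uint8))
for i in range(1,n):
    if st[i,4]<15: continue
    q=P[lab==i]; d=q[:,:2]-C; print(st[i],"boxx",(d@BX).min().round(),(d@BX).max().round(),"boxy",(d@BY).min().round(1),(d@BY).max().round(1),"z",q[:,2].min().round(),q[:,2].max().round())
E
```

```text
clock 7.33 box-frame TCP 0.2 168.4 153.5 F [-0.   0.8  0.2] Fbox y 0.8
[  0 103 150] {'tx': 0.029, 'ty': 0.005, 'tz': -0.545}
[370 227  34  11 106] boxx 86.0 94.0 boxy -29.8 31.5 z 71.0 81.0
[316 245  33  47 973] boxx -38.0 38.0 boxy 59.1 100.7 z 76.0 91.0
[345 323  36  14 180] boxx -95.0 -86.0 boxy -29.9 31.3 z 34.0 82.0
```

View pics/t3.png

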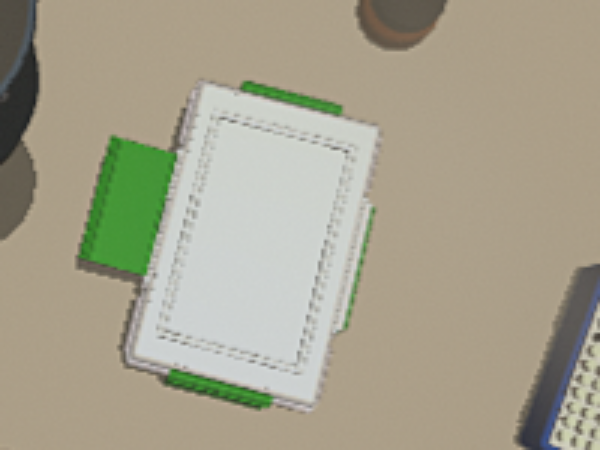

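The right clip shows only as a thin green line at (362,265), so it is shut and stays shut on its own, and the box has not moved. Next the left clip.

Request:
carry_out([
  {"tx":0,"ty":0,"tz":-0.3,"yaw":0},
  {"tx":0.1,"ty":0,"tz":-0.52,"yaw":0},
  {"tx":0.35,"ty":0,"tz":-0.52,"yaw":0},
  {"tx":0.35,"ty":0,"tz":-0.52,"yaw":0},
])

```text
clock: 7.88
tool_pos: [516.7, 56.0, 109.5]
eef_rot: [1.997, 1.564, -2.961]
ft_force: [-0.2, 0.1, 0.7]
grip_width: 0.0
```

```bash
python3 - <<'E'
from h import *
s,R=tool(); boxpose()
th=[1.8,1.6,1.4,1.2,1.0,.8,.65]
rows([(0,(59+36*np.sin(t)+5*np.cos(t)+11),76-36*np.cos(t)+5*np.sin(t)) for t in th]+[(0,94,34)])
E
```

```text
clock 7.88 box-frame TCP -0.7 105.7 109.5 F [-0.2  0.1  0.7] Fbox y 0.0
[  0.  103.9  89. ] {'tx': 0.171, 'ty': -0.007, 'tz': -0.014}
[  0.  105.8  82. ] {'tx': 0.229, 'ty': -0.007, 'tz': 0.002}
[  0.  106.3  74.8] {'tx': 0.289, 'ty': -0.008, 'tz': 0.006}
[  0.  105.4  67.6] {'tx': 0.349, 'ty': -0.008, 'tz': -0.002}
[  0.  103.   60.8] {'tx': 0.406, 'ty': -0.008, 'tz': -0.021}
[ 0.  99.3 54.5] {'tx': 0.459, 'ty': -0.009, 'tz': -0.052}
[ 0.  95.8 50.4] {'tx': 0.493, 'ty': -0.009, 'tz': -0.081}
[ 0 94 34] {'tx': 0.63, 'ty': -0.01, 'tz': -0.096}
```

Request:
carry_out([
  {"tx":0.1,"ty":-0.01,"tz":-0.04,"yaw":0},
  {"tx":0.17,"ty":-0.01,"tz":-0.03,"yaw":0},
  {"tx":0.23,"ty":-0.01,"tz":-0.01,"yaw":0},
  {"tx":0.29,"ty":-0.01,"tz":0,"yaw":0},
  {"tx":0.35,"ty":-0.01,"tz":-0.01,"yaw":0},
  {"tx":0.405,"ty":-0.01,"tz":-0.03,"yaw":0},
  {"tx":0.46,"ty":-0.01,"tz":-0.055,"yaw":0},
  {"tx":0.495,"ty":-0.01,"tz":-0.085,"yaw":0},
  {"tx":0.56,"ty":-0.01,"tz":-0.09,"yaw":0},
  {"tx":0.63,"ty":-0.01,"tz":-0.095,"yaw":0},
  {"tx":0.63,"ty":-0.01,"tz":-0.095,"yaw":0},
])

```text
clock: 9.25
tool_pos: [514.0, 44.4, 33.0]
eef_rot: [1.993, 1.562, -2.965]
ft_force: [0.7, 0.4, -0.0]
grip_width: 0.1
```

```bash
python3 - <<'E'
from h import *
s,R=tool(); boxpose()
rows([(0,y,34) for y in (81,77,76)])
save(vision.camera("scene"),"s4.png",(180,120,400,300),3)
E
```

```text
clock 9.25 box-frame TCP -0.5 93.8 33.0 F [ 0.7  0.4 -0. ] Fbox y 0.6
[ 0 81 34] {'tx': -0.008, 'ty': -0.004, 'tz': -0.107}
[ 0 77 34] {'tx': -0.008, 'ty': -0.004, 'tz': -0.14}
[ 0 76 34] {'tx': -0.008, 'ty': -0.004, 'tz': -0.149}
```

View pics/s4.png

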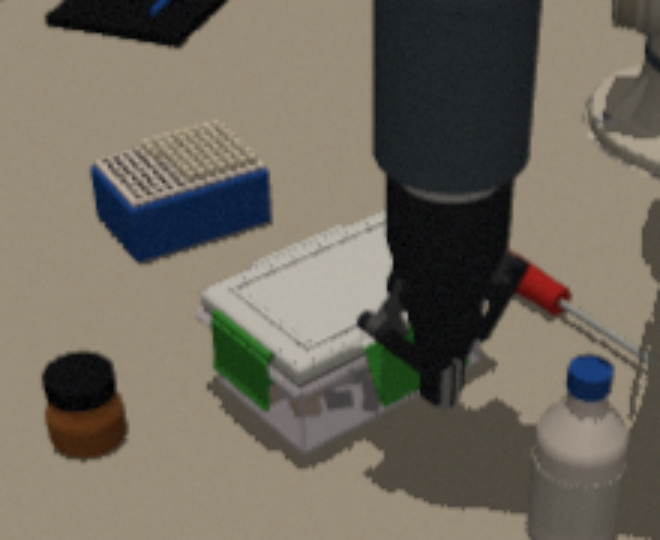

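The left clip is folded down behind the fingers (green at (395,370)). Now I press it in, in the same stages.

Request:
carry_out([
  {"tx":0,"ty":0,"tz":-0.04,"yaw":0},
  {"tx":0,"ty":0,"tz":-0.07,"yaw":0},
  {"tx":0,"ty":0,"tz":-0.1,"yaw":0},
  {"tx":0,"ty":0,"tz":-0.115,"yaw":0},
  {"tx":0,"ty":0,"tz":-0.115,"yaw":0},
])

```text
clock: 9.93
tool_pos: [511.0, 30.9, 33.7]
eef_rot: [2.028, 1.563, -2.929]
ft_force: [1.1, 1.5, 0.8]
grip_width: -0.1
```

Request:
carry_out([
  {"tx":0,"ty":0,"tz":-0.01,"yaw":0},
  {"tx":0,"ty":0,"tz":-0.02,"yaw":0},
  {"tx":0,"ty":0,"tz":-0.02,"yaw":0},
])

```text
clock: 10.3
tool_pos: [510.3, 28.3, 33.7]
eef_rot: [2.06, 1.563, -2.898]
ft_force: [-0.4, 0.7, -0.2]
grip_width: 0.2
```

```bash
python3 - <<'E'
from h import *
boxpose(); rows([(0,76,34)])
E
```

```text
clock 10.3 box-frame TCP -0.1 77.3 33.7 F [-0.4  0.7 -0.2] Fbox y 0.6
[ 0 76 34] {'tx': -0.002, 'ty': -0.001, 'tz': -0.011}
```

Request:
carry_out([
  {"tx":0,"ty":0,"tz":-0.01,"yaw":0},
  {"tx":0,"ty":0,"tz":-0.01,"yaw":0},
])

```text
clock: 10.55
tool_pos: [510.0, 27.0, 33.7]
eef_rot: [2.08, 1.563, -2.878]
ft_force: [1.4, -0.0, -0.7]
grip_width: 0.0
```

Request:
carry_out([
  {"tx":0,"ty":0,"tz":-0.01,"yaw":0},
  {"tx":0,"ty":0,"tz":-0.01,"yaw":0},
])

```text
clock: 10.8
tool_pos: [509.9, 26.5, 33.8]
eef_rot: [1.931, 1.564, -3.027]
ft_force: [0.3, 4.7, -1.3]
grip_width: -0.4
```

Request:
carry_out([
  {"tx":0,"ty":0,"tz":0.1,"yaw":0},
  {"tx":-0.2,"ty":0,"tz":0.2,"yaw":0},
  {"tx":-0.6,"ty":0,"tz":0.2,"yaw":0},
  {"tx":-1,"ty":0,"tz":0,"yaw":0},
  {"tx":-1,"ty":0,"tz":-0.5,"yaw":0},
  {"tx":-1,"ty":0,"tz":-1,"yaw":0},
  {"tx":-1,"ty":0,"tz":-1,"yaw":0},
])

```text
clock: 11.68
tool_pos: [480.4, -92.7, 154.3]
eef_rot: [2.056, 1.562, -2.907]
ft_force: [0.3, 0.4, -0.3]
grip_width: 0.1
```

Request:
carry_out([
  {"tx":0,"ty":0,"tz":-0.5,"yaw":0},
  {"tx":-0.3,"ty":0,"tz":-1,"yaw":0},
  {"tx":-0.3,"ty":0,"tz":-1,"yaw":0},
  {"tx":-0.3,"ty":0,"tz":-1,"yaw":0},
])

```text
clock: 12.18
tool_pos: [451.2, -208.5, 190.5]
eef_rot: [2.01, 1.562, -2.953]
ft_force: [0.7, 0.3, 0.2]
grip_width: 0.3
```

```bash
python3 - <<'E'
from h import *
boxpose()
t=vision.camera("top"); s=vision.camera("scene")
a=cv2.resize(t["image"][200:350,290:490],(400,300)); b=cv2.resize(s["image"][150:300,200:400],(800,600))[:,:]
im=np.vstack([np.hstack([a,cv2.resize(s["image"][150:300,200:400],(400,300))])]); cv2.imwrite("pics/f5.png",cv2.resize(im,(800,300))[...,::-1])
for nm,p in(("top",t),("scene",s)):
    P=cloud(p); hsv=cv2.cvtColor(p["image"],cv2.COLOR_RGB2HSV)
    m=(hsv[...,0]>35)&(hsv[...,0]<90)&(hsv[...,1]>80)&(P[...,2]>15)&(abs(P[...,0]-490)<150)
    n,lab,st,ce=cv2.connectedComponentsWithStats(m.astype(np.uint8))
    for i in range(1,n):
        if st[i,4]<15: continue
        q=P[lab==i]; d=q[:,:2]-C; print(nm,st[i],"boxx",(d@BX).min().round(),(d@BX).max().round(),"boxy 5/95%",np.percentile(d@BY,[5,95]).round(1),"z",np.percentile(q[:,2],[2,98]).round())
    for k in("tip_rack","bottle","jar","screwdriver"):
        r=place_of(p,k)[:1]; print(k,[np.round(x["position"]) for x in r])
E
```

```text
clock 12.18 box-frame TCP 1.1 -166.8 190.5 F [0.7 0.3 0.2] Fbox y 0.5
top [335 251  12  42  72] boxx -39.0 38.0 boxy 5/95% [62.8 65.7] z [37. 78.]
top [345 323  36  14 192] boxx -96.0 -86.0 boxy 5/95% [-26.   28.6] z [34. 81.]
tip_rack []
bottle [array([263., 261.])]
jar [array([419., 204.])]
screwdriver []
scene [319 193  21  14  32] boxx -91.0 -84.0 boxy 5/95% [-24.3  31.2] z [75. 80.]
scene [251 223  20  34 386] boxx 82.0 97.0 boxy 5/95% [-25.6  30. ] z [34. 79.]
scene [301 223  30  31 493] boxx -39.0 38.0 boxy 5/95% [63.1 66.8] z [34. 75.]
tip_rack [array([244., 194.])]
bottle [array([370., 297.])]
jar [array([210., 264.])]
screwdriver [array([367., 228.])]
```

View pics/f5.png

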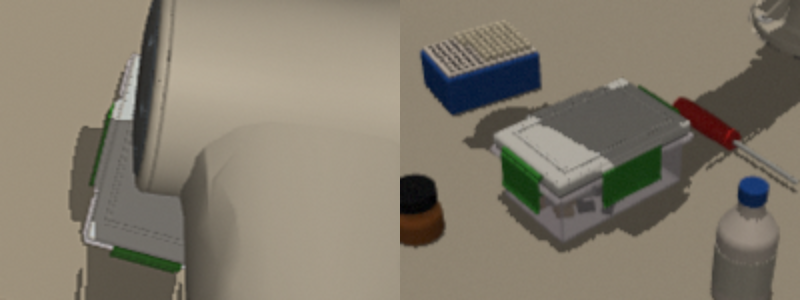

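The left clip hangs flush: in the scene crop at (632,178) its outer face is at y ≈ 64–66 and its edge at z ≈ 34. The arm hides the right clip from the top camera, so I move it away for a final check of both.

Request:
carry_out([
  {"tx":-0.2,"ty":0.5,"tz":-1,"yaw":0},
  {"tx":-0.2,"ty":0.5,"tz":-1,"yaw":0},
  {"tx":-0.2,"ty":0.5,"tz":-1,"yaw":0},
])

```text
clock: 13.05
tool_pos: [361.8, -312.1, 216.6]
eef_rot: [2.236, 1.563, -2.73]
ft_force: [-0.1, 0.2, -0.5]
grip_width: 0.1
```

Request:
carry_out([
  {"tx":0,"ty":0.5,"tz":-1,"yaw":0},
  {"tx":0,"ty":0.5,"tz":-1,"yaw":0},
  {"tx":0,"ty":0.5,"tz":-1,"yaw":0},
  {"tx":0,"ty":0.5,"tz":-1,"yaw":0},
])

```text
clock: 13.55
tool_pos: [273.7, -413.3, 217.2]
eef_rot: [2.155, 1.563, -2.811]
ft_force: [0.7, 1.1, 0.2]
grip_width: 0.0
```

```bash
python3 - <<'E'
from h import *
boxpose()
for nm in("top","scene"):
    p=vision.camera(nm); P=cloud(p); hsv=cv2.cvtColor(p["image"],cv2.COLOR_RGB2HSV); D=P[...,:2]-C; X=D@BX; Y=D@BY
    if nm=="top": save(p,"t6.png",(230,180,550,400),2.5)
    g=(hsv[...,0]>35)&(hsv[...,0]<90)&(hsv[...,1]>60)&(P[...,2]>15)&(abs(X)<42)
    for sg in(1,-1):
        m=g&(Y*sg>50)&(Y*sg<120); 
        if m.sum()>10:
            y=sg*Y[m]; z=P[...,2][m]; print(nm,sg,m.sum(),"y",np.percentile(y,[5,50,95]).round(1),"z",z.min().round(),z.max().round(),"angle",-np.polyfit(z,y,1)[0].round(3))
    L=(hsv[...,1]<50)&(hsv[...,2]>120)&(P[...,2]>70)&(P[...,2]<92)&(abs(X)<150)&(abs(Y)<80)
    print(cv2.minAreaRect(P[L][:,:2].astype(np.float32)))
    for k in("tip_rack","bottle","jar","screwdriver"):
        print(k,[np.round(x["position"]) for x in place_of(p,k)[:1]])
E
```

```text
clock 13.55 box-frame TCP -120.3 -409.1 217.2 F [0.7 1.1 0.2] Fbox y 1.3
top 1 90 y [62.4 64.1 66.5] z 34.0 80.0 angle 0.063
top -1 40 y [61.3 62.1 63. ] z 70.0 79.0 angle 0.156
((490.8658447265625, -46.06138610839844), (123.51142883300781, 173.68524169921875), 75.83799743652344)
tip_rack [array([492., 323.])]
bottle [array([266., 262.])]
jar [array([418., 204.])]
screwdriver [array([323., 361.])]
scene 1 515 y [63.  65.  66.8] z 16.0 77.0 angle -0.036
((493.356689453125, -44.67315673828125), (125.21961975097656, 172.2146759033203), 75.00336456298828)
tip_rack [array([243., 195.])]
bottle [array([368., 296.])]
jar [array([207., 264.])]
screwdriver [array([368., 224.])]
```

View pics/t6.png

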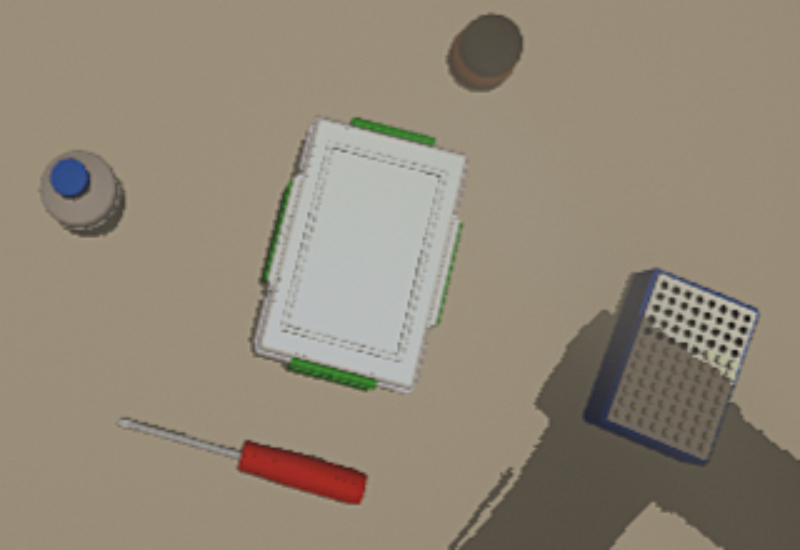

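Both long-side clips show only as thin green lines, (277,230) on the left and (450,275) on the right, like the end clips. The box and its neighbours are where they were, so I hand in the job.

```bash
python3 -c "
from plant import job; print(job.finish_job())"
```

```text
the job is handed in; nothing more can be done
None
```

Both long-side clips are shut and held by themselves after the gripper had backed off, and I handed the job in at about 14 s of the 42 s. I folded each clip down from above with the shut fingertips, then pressed it in, right side first and then left. The highest inward force I read was about 8 N on the right and 5 N on the left.

- **Left clip:** in the last pictures its outer face is at about y = 64–65 mm. Its fitted angle is 0.06 from the top camera and -0.04 from the scene camera, so it reads as shut to within the measuring noise.
- **Right clip:** only the top camera sees it, and only the upper 10 mm of it, at about y = -62 mm. The fitted angle of 0.16 is above the 0.05 tolerance, but it comes from only 40 pixels of that strip, so it is a weak check. The better evidence is that the clip shows only as a thin green line, about 7 s after I let go.
- **Box and neighbours:** the lid outline is within about 2 mm of the first measurement, which is at the camera calibration limit. The bottle, jar, tip rack and screwdriver read within a few pixels of where they started.

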